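# Fit the tube head on the mixer and hold it running

### The job

Set up the tube mixer: press its three keys one at a time, first the round one, then the long bar, then the small square one. Then pick up the tube head by its bar handle, bring it over the mixer's deck and ease it down, sliding it about as needed, until its hidden socket drops over the drive pin and it lies flat on the deck, turned square with the deck's edges. Finish while still holding it: press the head down so that the sprung deck goes fully down and keep pushing, without letting go, and leave the other things on the bench where they are.

Things in the scene. Friction and masses are not known exactly. Their poses are not given: they have to be found in the camera images.
- mixer: White tube mixer standing on the bench, fixed, 200 (x) x 150 (y) x 74 mm high. Origin: centre of its underside; x points from its key side (front, towards the robot) to its deck side, y to its left, z up. The key shelf is the front 84 mm, its surface 40 mm above the bench; the housing behind it is 46 mm high, and over this the square deck floats. Tall blue-based equipment (up to about 0.3 m) stands along the left of the bench: come in from above it.
- round_key_top (a point): Centre of the top of the round key (diameter 26 mm, grey), the left one of the row as seen from the robot; 49 mm above the bench, it stands 9 mm over the key shelf. The three keys stand in a row along the mixer's y, 44 mm apart.
- bar_key_top (a point): Centre of the top of the long bar key (36 mm along the mixer's x, 13 mm wide, grey), the middle one; 49 mm above the bench.
- square_key_top (a point): Centre of the top of the square key (18 x 18 mm, grey), the right one; 49 mm above the bench.
- round_key (a joint): Travel of the round key: 0 up, 0.005 m fully down. It counts as pressed beyond 0.0035 m. Spring key: starts to move at about 1.2 N, is fully down at about 4.2 N, comes up again by itself.
- bar_key (a joint): Travel of the bar key, as for the round key.
- square_key (a joint): Travel of the square key, as for the round key.
- pin_foot (a point): Foot of the drive pin: centre of the top face of the deck, 60 mm above the bench while the deck is up; axes as the mixer's. The deck is an aluminium plate 104 x 104 mm, 8 mm thick. The steel pin on it is 12 mm in diameter and 14 mm high, its top 5 mm tapering to 6 mm.
- deck (a joint): Travel of the sprung deck: 0 up, 0.006 m fully down. A total load of about 5.7 N starts it and 11 N takes it fully down; the tube head's own weight (1.5 to 3.1 N) is not enough to move it.
- tube_head: White square tube head, loose, 90 x 90 mm, 24 mm thick, mass 0.15 to 0.31 kg, with six open tube pockets (17 mm wide, 8 mm deep) in two rows of three on top and an upright grey bar handle between the rows. Origin: centre of its flat underside; z up, x along the handle. It stands flat on the bench at the start, to the right of the mixer (-y). Either way round will do on the deck.
- socket_mouth (a point): Mouth of the blind socket, in the centre of the head's underside (the head's origin): a round hole of 15 mm diameter with a 2 mm chamfer, 16 mm deep.
- handle_grip (a point): Point to grip, in the middle of the bar handle, 46 mm above the head's underside. The handle is 56 mm long (head's x), 14 mm thick (head's y: close the fingers along this) and stands from 24 to 58 mm above the underside.
- wash_bottle: Bystander: squeeze bottle with a bent spout, 93x64x201 mm, at the back right beside a tall white pillar; origin under its centre.
- label_roll: Bystander: white roll of labels, 68 mm wide, 41 mm high; origin under its centre.
- clip_box: Bystander: clear box of clips, 56x81x30 mm; origin under its centre.
- marker: Bystander: marker pen lying down, 132 mm long, 14 mm thick; origin under its centre.

How it is judged:
On the way, in this order (a step that is already met when the one before it is completed fails the run):
1. the round key is pressed, alone (value of joint round_key above 0.0035 m and value of joint each of bar_key, square_key below 0.002 m), for 0.05 s.
2. then the bar key is pressed, alone (value of joint bar_key above 0.0035 m and value of joint each of round_key, square_key below 0.002 m), for 0.05 s.
3. then the square key is pressed, alone (value of joint square_key above 0.0035 m and value of joint each of round_key, bar_key below 0.002 m), for 0.05 s.
4. the tube head has dropped over the drive pin (horizontal distance between socket_mouth and pin_foot below 0.004 m and z of socket_mouth in the frame of pin_foot below 0.003 m and angle between tube_head's own z axis and vertical below 0.06 rad), for 0.1 s.
At the end, for the whole second after the job is handed in: Head on the pin: socket within 4 mm of its axis, underside within 3 mm of the deck, tilt under 0.06 rad, handle within 0.14 rad of the mixer's x (either way round); the gripper still holds it (over 2 N) and it keeps the deck pressed over 4.5 of its 6 mm, with over 5 N (all of step 4 and angle between the x axis of tube_head and the x axis of pin_foot, either way round below 0.14 rad and value of joint deck above 0.0045 m and contact force between the fingers and tube_head above 2 N and contact force between tube_head and mixer above 5 N); the arm keeps its last pose, push and grip.
It fails at once if two keys are pressed together (value of joint each of round_key, bar_key above 0.003 m or value of joint each of bar_key, square_key above 0.003 m or value of joint each of round_key, square_key above 0.003 m).
It fails at once if a bystander is shifted by more than 25 mm (distance of any of wash_bottle, label_roll, clip_box, marker from where it was at the start of the episode above 0.025 m).
It also fails if it takes over 58 s, if anything falls off the work surface, if the arm or the gripper's body presses on something with over 40 N, if the wrist force passes 120 N, or if a joint passes its speed limit or range.

### The arm

A 7-joint arm with a two-finger parallel gripper is mounted at the origin on the work surface; the furniture and walls round the work are solid. World frame = base frame: x ahead of the robot, y to its left, z up, the work surface at z = 0. Lengths are in m, angles in rad, forces in N, time in s.
With the tool pointing down it reaches from about 0.425 to 0.925 m from the base axis. Payload 6.8 kg.
Tool frame: the origin (TCP) lies on the centre line of the jaws, within the pads' length; the fingertips stand 22 mm ahead of it and the grasp point (between the pads) lies 3 mm ahead of it; z points along the fingers, x is the direction in which the jaws open and shut, and the axes are right-handed (so a half turn about z gives the same grasp; the last joint's range is limited). The gripper opens to 85 mm and grips with 20 to 120 N. Pads are 22 mm wide; open, the fingers measure 114 mm over their backs; the gripper's body (76 mm by 85 mm) begins 54 mm behind the grasp point. The pads swing forward as they close: fully open they stand 13 mm farther back than shut.
Start: joints at [1.024, 0.477, 0.022, 1.555, -0.011, 1.109, -0.083], TCP at [0.287, -0.611, 0.253] pointing down, gripper open.
Joint ranges: [-2.96, 2.96], [-0.34, 2.1], [-1.41, 1.46], [0.24, 2.44], [-1.37, 4.51], [0.17, 1.92], [-2.96, 2.96]. Speed limits (rad/s): [2.39, 2.39, 3.14, 3.14, 3.14, 3.14, 3.14].

### API

Orientations are given as a unit quaternion [w, x, y, z].
In Python, from station import state, camera, camera_params, sign_off, find_in gives the robot as it stands. The module is installed in compiled form; this text tells all that it offers.
- The arm moves only by the tool send_rows, never from a script. Its argument "commands" is a list of rows, each a list of 5 numbers: the closure, from 0 (fully open) to 1 (shut), then the shift along the tool's x, y, z in cm, then the turn about the tool's z in degrees. A call has 1 to 20 rows; each row shifts and turns the commanded pose from where the row before left it, along the tool's axes as they then stand; what a row does not reach is not made up. A row lasts 1/12 s, in which the tool goes at most 41.7 mm and 7.16 degrees, less where a joint would pass 70% of its speed; a pose out of reach is approached as far as the arm can. A call is refused whole if a number of a shift passes 4.17 or a number of a turn 7.16, either way. A call with a gripper value outside its range is refused whole. The fingers move at their own pace and stop on an object; "newtons" is the grip in N (left out, the last holds). Time passes only in rows, so rows that do not move let the fingers close. It gives the time, the measured TCP pose, the force and the opening at its end, in the units of the state.
- state(): the state, without advancing time (a new reading comes with each control period).
- camera(name): name is "scene" or "side" or "wrist"; returns the picture (480x640x3 uint8, red, green, blue); there is no depth.
- camera_params(name): a dict with "fx", "fy", "cx", "cy" (pixels), "R" (3x3) and "t" (3): a world point X has camera coordinates R X + t; the wrist camera has in their place "hand_eye" (4x4, takes a point from camera to tool coordinates, whose origin is the TCP and whose axes are the tool frame's). Camera axes: x right, y down, z forward; pixel columns grow to the right and rows downward; lengths in m; the calibration is good to about 2 mm. A picture is of the moment at which its call begins: read the wrist's pose just before it. camera_params takes no time and is no camera call.
- sign_off(): hands the job in, once; it reports no verdict.
Trained networks look in the newest picture that a camera, given by its name, has taken for a name from the list of things; names that differ only in an ending like _2 or _b are one class to them, and where a whole thing is asked for, a point or a joint stands for the part that bears it (a point fixed in the world has none). Each returns a list of dicts, best first, with "conf" (0 to 1); they miss things now and then, are a little off and sometimes report something else, mostly with a low value. They report only what shows in the picture. A call takes as long as a camera call.
- find_in(camera, label): "bbox" ([left, top, right, bottom] in pixels, round what is visible of it).
The state is a dict: "time_s": time; "joint_positions": joint angles; "joint_velocities": joint speeds; "joint_torque": joint torques, N m; "tool_pos": TCP position; "ee_rot": TCP orientation; "force": force on the tool from outside, world axes, zero at the start; "wrist_torque": the same for the moment, N m; "width": opening from 0.0 (shut) to 1.0 (fully open).
Only numpy, scipy, OpenCV 4.12 (cv2) and the standard library are available. Lean on these libraries where they do the work, as an engineer would, in place of code of your own. Each camera call takes 0.05 s, during which the arm holds its last target.

## Working session

There is one attempt and no reset: what is moved stays moved. The work goes in short steps, Python scripts to look and compute and a tool call to move; the robot and the scene stay as the last step left them, time stands still between calls to the robot, and variables do not carry over. Pictures are saved under pics/ and viewed, and the job is handed in when it is done.

Besides the shell and the picture viewer there is one more tool, called after "Emit:" by a JSON object that holds its "api" and its "payload", one argument or row to a line. send_rows: Moves the arm, as the interface text tells. Its arguments: {"type":"object","properties":{"commands":{"type":"array","items":{"type":"array","items":{"type":"number"}}},"newtons":{"type":"number"}},"required":["commands"]}

```bash
mkdir -p pics; cat > h.py <<'E'
import numpy as np, cv2
from scipy.spatial.transform import Rotation as Ro
from station import state, camera, camera_params, sign_off, find_in
def snap(n,f):
    s=state(); im=camera(n); cv2.imwrite('pics/'+f,im[:,:,::-1]); return s,im
def rot(s):
    q=s['ee_rot']; return Ro.from_quat([q[1],q[2],q[3],q[0]]).as_matrix()
def cam(n,s=None):
    p=camera_params(n); K=np.array([[p['fx'],0,p['cx']],[0,p['fy'],p['cy']],[0,0,1]])
    if 'hand_eye' in p:
        H=np.array(p['hand_eye']); T=np.eye(4); T[:3,:3]=rot(s); T[:3,3]=s['tool_pos']; T=T@H
        W=np.linalg.inv(T); return K,W[:3,:3],W[:3,3]
    return K,np.array(p['R']),np.array(p['t'])
def toz(c,px,z):
    K,R,t=c; d=R.T@np.linalg.inv(K)@np.array([px[0],px[1],1.]); o=-R.T@t
    return o+d*(z-o[2])/d[2]
def proj(c,X):
    K,R,t=c; v=K@(R@np.array(X)+t); return v[:2]/v[2]
E
python3 - <<'E'
from h import *
s,_=snap('scene','s0.png')
for l in ['mixer','round_key','bar_key','square_key','tube_head','wash_bottle','label_roll','clip_box','marker']:
    r=find_in('scene',l); print(l,[(np.round(d['bbox']).tolist(),round(d['conf'],2)) for d in r[:2]])
snap('side','d0.png'); snap('wrist','w0.png')
print(s); print(camera_params('scene'),camera_params('side'),camera_params('wrist'))
E
```

```text
mixer [([250.0, 220.0, 359.0, 321.0], 0.81), ([313.0, 274.0, 325.0, 286.0], 0.59)]
round_key [([294.0, 280.0, 308.0, 295.0], 0.71)]
bar_key [([311.0, 272.0, 326.0, 290.0], 0.4)]
square_key [([313.0, 275.0, 325.0, 285.0], 0.72), ([335.0, 271.0, 348.0, 276.0], 0.6)]
tube_head [([356.0, 222.0, 409.0, 269.0], 0.76)]
wash_bottle [([315.0, 273.0, 326.0, 288.0], 0.29)]
label_roll [([294.0, 331.0, 332.0, 370.0], 0.74)]
clip_box [([156.0, 261.0, 186.0, 298.0], 0.8)]
marker [([364.0, 283.0, 408.0, 324.0], 0.59)]
{'time_s': 0.0, 'joint_positions': array([ 1.02389229,  0.47778961,  0.02232427,  1.55646003, -0.01151365,
        1.10929682, -0.08310762]), 'joint_velocities': array([-1.13173162e-03, -2.16777221e-05,  7.57783155e-04,  6.83288451e-04,
       -5.97415828e-04, -3.26884174e-04, -5.81348029e-04]), 'joint_torque': array([-1.01455626e-03, -5.96454477e+01,  1.60795771e+00, -2.81199807e+01,
        1.25427192e-02,  9.27262532e-03,  1.21506559e-05]), 'tool_pos': array([ 0.28654284, -0.61054655,  0.25232879]), 'ee_rot': array([-4.39510938e-04,  8.44060254e-01, -5.36247568e-01, -8.00294124e-04]
[... 518 characters left out ...]
512110668248, 'cy': 243.4951778764552, 'R': array([[ 0.9995056 , -0.01936659,  0.02476863],
       [ 0.01139616, -0.5110559 , -0.85947193],
       [ 0.02930319,  0.85932928, -0.51058253]]), 't': array([-0.57244445,  0.06830776,  1.23893643])} {'fx': 353.19681665376316, 'fy': 353.19681665376316, 'cx': 321.9195322353383, 'cy': 243.06922829495562, 'hand_eye': array([[ 9.99999474e-01,  1.02237785e-03, -7.67206708e-05,
         6.78689878e-04],
       [-9.63001349e-04,  9.62326108e-01,  2.71896182e-01,
        -6.82497552e-02],
       [ 3.51810939e-04, -2.71895965e-01,  9.62326587e-01,
        -1.19103940e-01],
       [ 0.00000000e+00,  0.00000000e+00,  0.00000000e+00,
         1.00000000e+00]])}
```

View pictures.

View pics/s0.png

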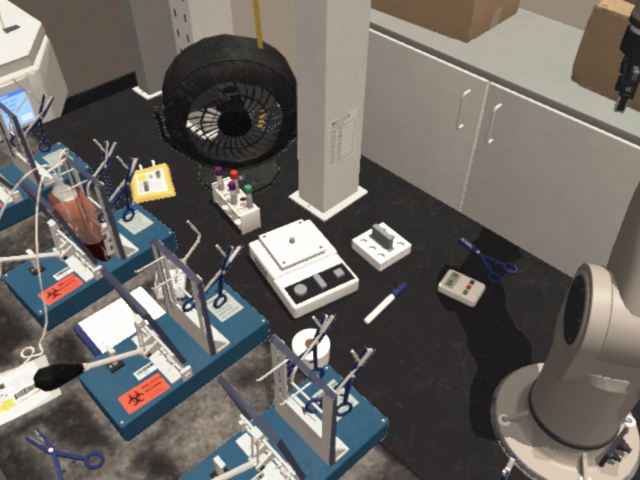

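View pics/d0.png

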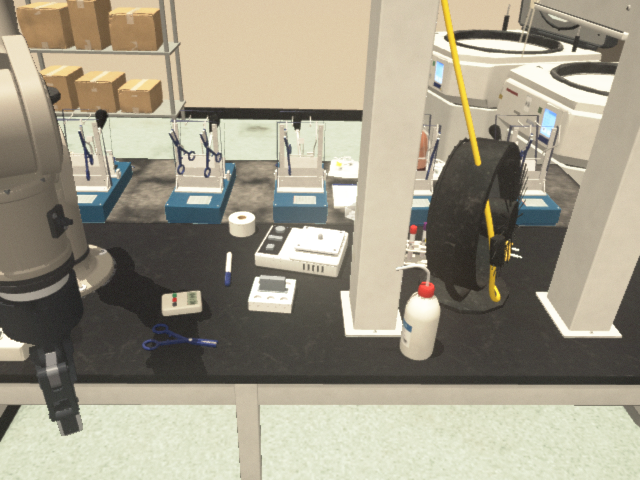

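View pics/w0.png

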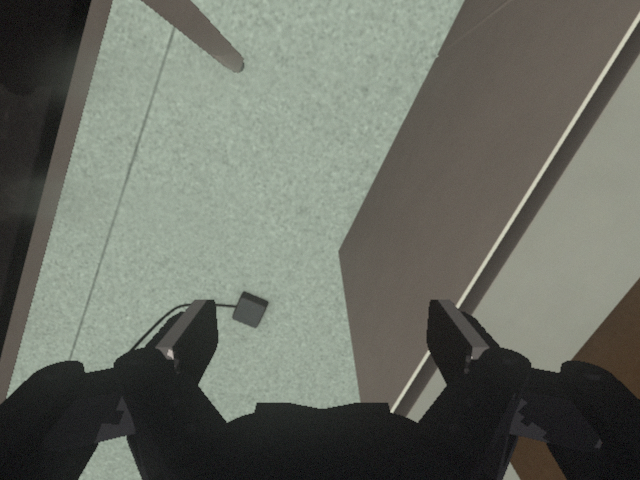

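```bash
python3 - <<'E'
from h import *
c=cam('scene'); d=cam('side')
for n,p,z in [('round',(301,287.5),.049),('bar',(319,280),.049),('sq',(341.5,273.5),.049),('sq2',(338,272),.049),('pinfoot',(292,242),.06),('head',(382,244),.024)]:
    print(n,toz(c,p,z).round(3))
for n,p,z in [('pin',(316,242),.06),('head',(272,290),.024),('pillarR',(404,334),0),('pillarL',(347,334),0),('pillarL2',(341,292),0)]:
    print('side',n,toz(d,p,z).round(3))
im=cv2.imread('pics/s0.png'); cv2.imwrite('pics/s0c.png',cv2.resize(im[200:340,230:430],None,fx=4,fy=4,interpolation=cv2.INTER_CUBIC))
im=cv2.imread('pics/d0.png'); cv2.imwrite('pics/d0c.png',cv2.resize(im[200:340,210:410],None,fx=4,fy=4,interpolation=cv2.INTER_CUBIC))
E
```

```text
round [0.502 0.136 0.049]
bar [0.491 0.098 0.049]
sq [0.472 0.053 0.049]
sq2 [0.48  0.055 0.049]
pinfoot [0.598 0.071 0.06 ]
head [ 0.486 -0.088  0.024]
side pin [0.59  0.053 0.06 ]
side head [ 0.492 -0.092  0.024]
side pillarR [ 0.761 -0.206  0.   ]
side pillarL [ 0.646 -0.207  0.   ]
side pillarL2 [ 0.644 -0.064  0.   ]
```

View pics/s0c.png

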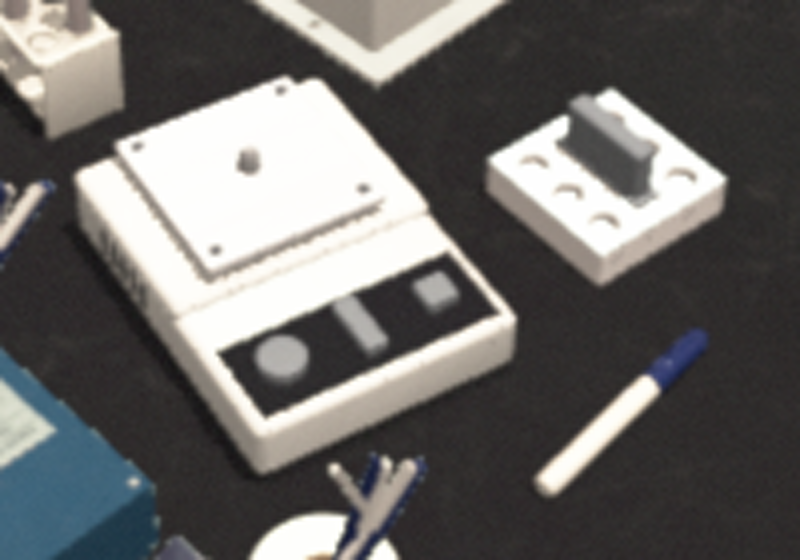

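View pics/d0c.png

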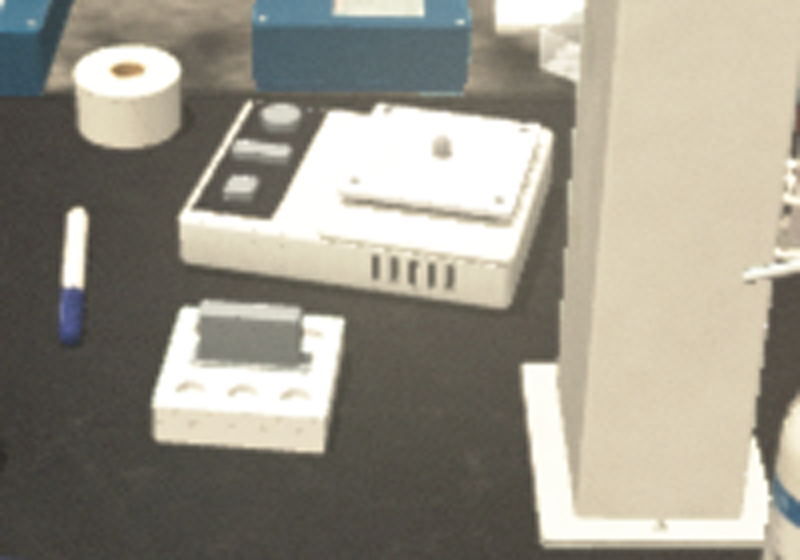

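```bash
python3 - <<'E'
from h import *
from scipy.optimize import least_squares
c=cam('scene'); d=cam('side')
S={'r':(300.2,289.2),'b':(320.2,280.7),'s':(339,272.5),'p':(292.5,242.5)}
D={'r':(280,229),'b':(276,237.2),'s':(270,245.7),'p':(320.5,239)}
for k in S:
    z=.06 if k=='p' else .049
    print(k,toz(c,(S[k]),z).round(4),toz(d,D[k],z).round(4))
cs=np.array([(115,143),(292,80),(382,200),(212,270)])/4+[230,200]
cd=np.array([(376,106),(553,128),(513,215),(343,195)])/4+[210,200]
print([toz(c,p,.06).round(3)[:2].tolist() for p in cs]); print([toz(d,p,.06).round(3)[:2].tolist() for p in cd])
hs=np.array([(485,165),(610,90),(727,183),(602,262)])/4+[230,200]
hd=np.array([(180,306),(345,318),(328,428),(153,412)])/4+[210,200]
print([toz(c,p,.024).round(3)[:2].tolist() for p in hs]); print([toz(d,p,.024).round(3)[:2].tolist() for p in hd])
hs=np.array([(573,103),(648,158)])/4+[230,200];hd=np.array([(202,309),(300,313)])/4+[210,200]
print([toz(c,p,.058).round(3)[:2].tolist() for p in hs]); print([toz(d,p,.058).round(3)[:2].tolist() for p in hd])
print(rot(state()).round(3))
E
```

```text
r [0.4995 0.1405 0.049 ] [0.5031 0.1332 0.049 ]
b [0.488  0.0972 0.049 ] [0.4944 0.0922 0.049 ]
s [0.4774 0.055  0.049 ] [0.4816 0.0518 0.049 ]
p [0.5959 0.071  0.06  ] [0.6013 0.0671 0.06  ]
[[0.66, 0.108], [0.631, 0.008], [0.533, 0.037], [0.557, 0.132]]
[[0.563, 0.128], [0.671, 0.103], [0.639, 0.001], [0.542, 0.021]]
[[0.538, -0.047], [0.53, -0.14], [0.438, -0.13], [0.446, -0.038]]
[[0.452, -0.041], [0.544, -0.051], [0.535, -0.151], [0.444, -0.139]]
[[0.515, -0.089], [0.459, -0.085]]
[[0.468, -0.094], [0.52, -0.096]]
[[ 0.425 -0.905  0.   ]
 [-0.905 -0.425 -0.   ]
 [ 0.     0.    -1.   ]]
```

```bash
cat >> h.py <<'E'
def goto(xyz,ang=None):
    s=state(); R=rot(s); a=np.degrees(np.arctan2(R[1,0],R[0,0]))
    print('t',round(s['time_s'],2),'tcp',s['tool_pos'].round(4),'xang',a.round(2),'F',s['force'].round(1),'w',round(s['width'],3))
    if ang is not None:
        t=-(ang-a); print('turn about z',round((t+180)%360-180,2))
        b=np.radians(ang); R=np.array([[np.cos(b),np.sin(b),0],[np.sin(b),-np.cos(b),0],[0,0,-1]])
    print('shift cm (after turn)',(R.T@(np.array(xyz)-s['tool_pos'])*100).round(2))
E
python3 - <<'E'
from h import *
d=cam('side');c=cam('scene')
print([toz(d,p,0).round(3)[:2].tolist() for p in [(168,220),(228,220),(276,221),(327,221)]])
print([toz(c,p,0.0).round(3)[:2].tolist() for p in [(388,425),(270,328),(275,345)]])
goto([.51,.06,.30],-105)
E
```

```text
[[0.194, 0.264], [0.357, 0.268], [0.489, 0.266], [0.629, 0.269]]
[[0.207, 0.213], [0.5, 0.221], [0.463, 0.241]]
t 0.6 tcp [ 0.2868 -0.6111  0.2533] xang -64.86 F [-0.8 -0.   0.6] w 1.001
turn about z 40.14
shift cm (after turn) [-70.6   -4.2   -4.67]
```

Emit:
{"api": "send_rows", "payload": {
  "commands": [
    [1,0,0,-0.8,6.7],
    [1,0,0,-0.8,6.7],
    [1,0,0,-0.8,6.7],
    [1,0,0,-0.8,6.7],
    [1,0,0,-0.8,6.7],
    [1,0,0,-0.7,6.7],
    [1,-3.7,-0.2,0,0],
    [1,-3.7,-0.2,0,0],
    [1,-3.7,-0.2,0,0],
    [1,-3.7,-0.2,0,0],
    [1,-3.7,-0.2,0,0],
    [1,-3.7,-0.2,0,0],
    [1,-3.7,-0.2,0,0],
    [1,-3.7,-0.2,0,0],
    [1,-3.7,-0.2,0,0],
    [1,-3.7,-0.2,0,0],
    [1,-3.7,-0.2,0,0],
    [1,-3.7,-0.2,0,0],
    [1,-3.7,-0.2,0,0]
  ],
  "newtons": 30
}}

```text
time_s: 2.18
tool_pos: [0.4371, -0.1516, 0.3007]
ee_rot: [0.0, -0.608, 0.794, -0.0]
force: [0.9, -0.3, -0.3]
width: -0.001
```

```bash
python3 - <<'E'
from h import *
goto([.51,.06,.30],-105)
E
```

```text
t 2.18 tcp [ 0.4371 -0.1516  0.3007] xang -105.07 F [ 0.9 -0.3 -0.3] w -0.001
turn about z -0.07
shift cm (after turn) [-22.33  -1.57   0.07]
```

Emit:
{"api": "send_rows", "payload": {
  "commands": [
    [1,-3.7,-0.25,0,0],
    [1,-3.7,-0.25,0,0],
    [1,-3.7,-0.25,0,0],
    [1,-3.7,-0.25,0,0],
    [1,-3.7,-0.25,0,0],
    [1,-3.7,-0.25,0,0],
    [1,0,0,0,0],
    [1,0,0,0,0]
  ]
}}

```text
time_s: 2.85
tool_pos: [0.5093, 0.0596, 0.3004]
ee_rot: [0.0, -0.61, 0.792, 0.0]
force: [-1.1, -1.0, 0.0]
width: -0.003
```

```bash
python3 - <<'E'
from h import *
goto([.51,.06,.30],-105)
s,_=snap('wrist','w1.png')
c=cam('wrist',s)
for l,z in [('round_key',.049),('bar_key',.049),('square_key',.049),('tube_head',.024),('mixer',.04)]:
    for d in find_in('wrist',l)[:2]:
        b=d['bbox']; p=((b[0]+b[2])/2,(b[1]+b[3])/2); print(l,np.round(b),round(d['conf'],2),toz(c,p,z).round(4))
E
```

```text
t 2.85 tcp [0.5093 0.0596 0.3004] xang -104.79 F [-1.1 -1.   0. ] w -0.003
turn about z 0.21
shift cm (after turn) [-0.05 -0.06  0.04]
round_key [246. 224. 267. 248.] 0.94 [0.5001 0.1342 0.049 ]
bar_key [289. 219. 300. 255.] 0.82 [0.4889 0.0948 0.049 ]
square_key [328. 224. 345. 245.] 0.65 [0.4797 0.0504 0.049 ]
tube_head [229.  70. 341. 182.] 0.52 [0.6026 0.0749 0.024 ]
mixer [211.  67. 364. 259.] 0.91 [0.5654 0.0816 0.04  ]
mixer [230.  69. 345. 185.] 0.46 [0.6001 0.0713 0.04  ]
```

View pics/w1.png

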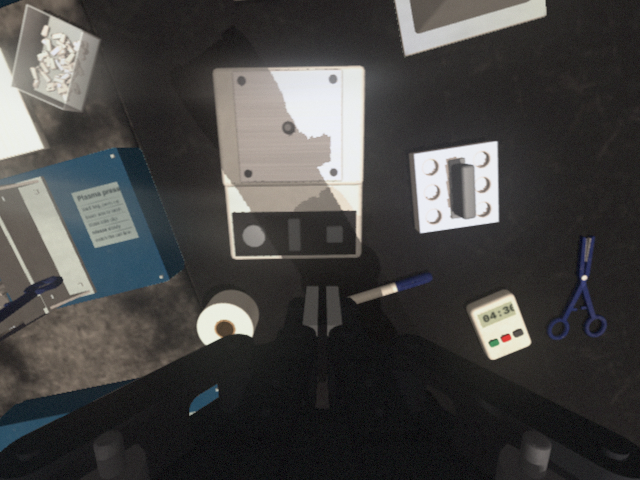

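```bash
python3 - <<'E'
import cv2
im=cv2.imread('pics/w1.png'); cv2.imwrite('pics/w1c.png',cv2.resize(im[55:265,200:375],None,fx=4,fy=4,interpolation=cv2.INTER_CUBIC)[:,:][:840].__getitem__((slice(0,600),slice(None))))
cv2.imwrite('pics/w1d.png',cv2.resize(im[125:245,395:515],None,fx=5,fy=5,interpolation=cv2.INTER_CUBIC))
E
```

```text
(no output)
```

View pics/w1c.png

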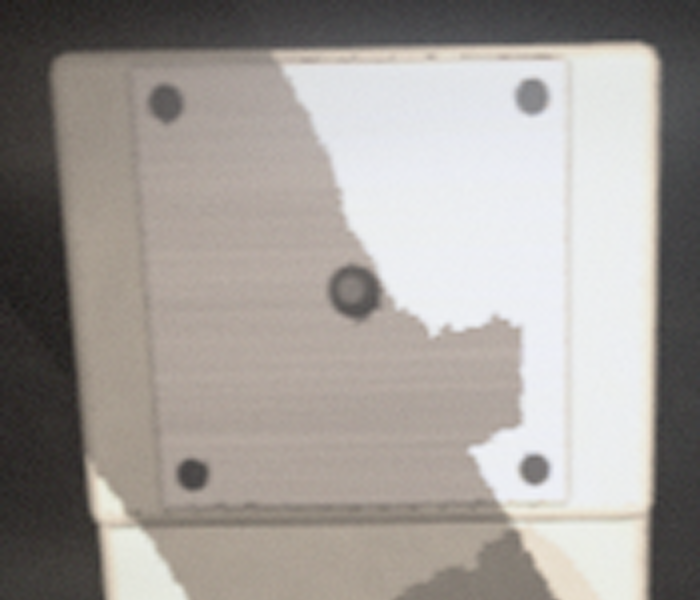

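View pics/w1d.png

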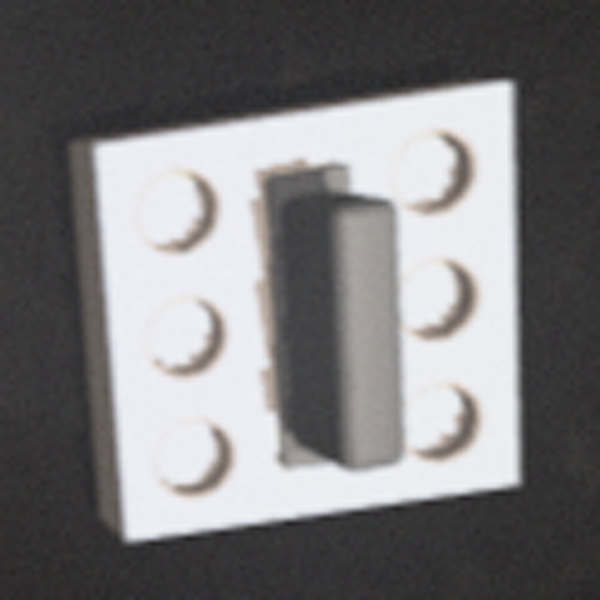

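```bash
python3 - <<'E'
from h import *
s=state(); c=cam('wrist',s)
def rep(n,P,z):
    P=np.array([toz(c,p,z)[:2] for p in P]); m=P.mean(0)
    e=[P[1]-P[0],P[2]-P[1],P[3]-P[2],P[0]-P[3]]
    print(n,m.round(4),[round(np.linalg.norm(v),4) for v in e],[np.degrees(np.arctan2(v[1],v[0])).round(1) for v in e], 'diagcentre',)
rep('deck',np.array([(130,66),(566,58),(568,498),(163,506)])/4+[200,55],.06)
rep('screws',np.array([(165,102),(532,95),(535,469),(192,474)])/4+[200,55],.06)
print('pintip',toz(c,np.array([352,290])/4+[200,55],.074).round(4))
rep('head',np.array([(95,142),(513,80),(522,487),(127,543)])/5+[395,125],.024)
rep('handle',np.array([(335,200),(398,200),(402,465),(345,468)])/5+[395,125],.058)
goto([.5001,.1345,.09],-104.79)
E
```

```text
deck [0.5973 0.0635] [np.float64(0.1014), np.float64(0.1011), np.float64(0.102), np.float64(0.1013)] [np.float64(-104.2), np.float64(166.0), np.float64(76.0), np.float64(-14.4)] diagcentre
screws [0.5973 0.0637] [np.float64(0.0859), np.float64(0.086), np.float64(0.0859), np.float64(0.0857)] [np.float64(-104.1), np.float64(165.9), np.float64(75.7), np.float64(-14.2)] diagcentre
pintip [0.5969 0.0635 0.074 ]
head [ 0.4883 -0.0968] [np.float64(0.09), np.float64(0.0907), np.float64(0.0904), np.float64(0.0909)] [np.float64(-96.9), np.float64(173.9), np.float64(83.3), np.float64(-6.4)] diagcentre
handle [ 0.4893 -0.0959] [np.float64(0.0126), np.float64(0.0545), np.float64(0.0118), np.float64(0.0553)] [np.float64(-105.1), np.float64(172.4), np.float64(77.9), np.float64(-6.8)] diagcentre
t 3.15 tcp [0.5089 0.0557 0.3004] xang -105.19 F [ 0.  -1.1 -0.8] w -0.001
turn about z -0.4
shift cm (after turn) [-7.39  2.86 21.04]
```

```bash
python3 - <<'E'
from h import *
for i in range(4):
    s=state(); print(s['time_s'],s['tool_pos'].round(4),s['joint_velocities'].round(3)); im=camera('wrist')
cv2.imwrite('pics/w2.png',im[:,:,::-1])
c=cam('wrist',s)
for l,z in [('round_key',.049),('bar_key',.049),('square_key',.049)]:
    for d in find_in('wrist',l)[:1]:
        b=d['bbox']; p=((b[0]+b[2])/2,(b[1]+b[3])/2); print(l,np.round(b,1),round(d['conf'],2),toz(c,p,z).round(4))
a=cv2.imread('pics/w1.png').astype(int);b=cv2.imread('pics/w2.png').astype(int)
print(cv2.phaseCorrelate(a[60:260,210:500].mean(2).astype('float32'),b[60:260,210:500].mean(2).astype('float32')))
E
```

```text
3.15 [0.5089 0.0557 0.3004] [-0.     0.002 -0.004 -0.002 -0.002 -0.001 -0.001]
3.2 [0.5089 0.056  0.3004] [-0.003  0.003 -0.007 -0.001 -0.001  0.001 -0.003]
3.25 [0.5089 0.0562 0.3004] [-0.004  0.001 -0.005 -0.003  0.002 -0.001 -0.002]
3.3 [0.509  0.0564 0.3004] [-0.003  0.003 -0.004 -0.001  0.001 -0.001 -0.   ]
round_key [246.3 225.9 264.9 249.9] 0.73 [0.4985 0.1328 0.049 ]
bar_key [284.2 218.  295.9 251.1] 0.79 [0.4923 0.0956 0.049 ]
square_key [320.6 225.3 342.4 246.9] 0.62 [0.479  0.0527 0.049 ]
((-3.823843718112414, 0.08653691386739126), 0.8995692799886068)
```

```bash
python3 - <<'E'
from h import *
s=state(); s=dict(s); s['tool_pos']=np.array([0.5093,0.0596,0.3004]); a=np.radians(-104.79)
s['ee_rot']=np.array([0,np.cos(a/2),np.sin(a/2),0])
print(rot(s).round(3)); c=cam('wrist',s)
f=lambda P,z:np.mean([toz(c,p,z)[:2] for p in P],0).round(4)
print('deck',f(np.array([(130,66),(566,58),(568,498),(163,506)])/4+[200,55],.06), f(np.array([(165,102),(532,95),(535,469),(192,474)])/4+[200,55],.06))
print('head',f(np.array([(95,142),(513,80),(522,487),(127,543)])/5+[395,125],.024),f(np.array([(335,200),(398,200),(402,465),(345,468)])/5+[395,125],.058))
goto([.5002,.1361,.080],-103.8)
E
```

```text
[[-0.255 -0.967  0.   ]
 [-0.967  0.255 -0.   ]
 [ 0.     0.    -1.   ]]
deck [0.5976 0.0681] [0.5976 0.0683]
head [ 0.4897 -0.0929] [ 0.4908 -0.092 ]
t 3.5 tcp [0.509  0.057  0.3004] xang -105.08 F [-0.4 -0.1 -0.1] w -0.001
turn about z -1.28
shift cm (after turn) [-7.47  2.74 22.04]
```

Emit:
{"api": "send_rows", "payload": {
  "commands": [
    [1,0,0,0,-1.2],
    [1,-2.4,0.9,0,0],
    [1,-2.4,0.9,0,0],
    [1,-2.4,0.9,1,0],
    [1,0,0,3.5,0],
    [1,0,0,3.5,0],
    [1,0,0,3.5,0],
    [1,0,0,3.5,0],
    [1,0,0,3.0,0],
    [1,0,0,2.0,0],
    [1,0,0,1.5,0],
    [1,0,0,0,0],
    [1,0,0,0,0],
    [1,0,0,0,0]
  ]
}}

```text
time_s: 4.67
tool_pos: [0.5008, 0.1338, 0.0863]
ee_rot: [0.001, -0.617, 0.787, -0.0]
force: [0.5, 0.1, -0.4]
width: 0.001
```

```bash
python3 - <<'E'
from h import *
goto([.5002,.1361,.080],-103.8)
s,_=snap('wrist','w3.png'); snap('side','d3.png')
goto([.5002,.1361,.080],-103.8)
im=cv2.imread('pics/d3.png'); cv2.imwrite('pics/d3c.png',cv2.resize(im[160:300,190:390],None,fx=4,fy=4,interpolation=cv2.INTER_CUBIC))
E
```

```text
t 4.67 tcp [0.5008 0.1338 0.0863] xang -103.84 F [ 0.5  0.1 -0.4] w 0.001
turn about z -0.04
shift cm (after turn) [-0.2   0.11  0.63]
t 4.77 tcp [0.5011 0.1338 0.0866] xang -103.86 F [ 0.  -0.5  0.3] w 0.0
turn about z -0.06
shift cm (after turn) [-0.2   0.14  0.66]
```

View pics/w3.png

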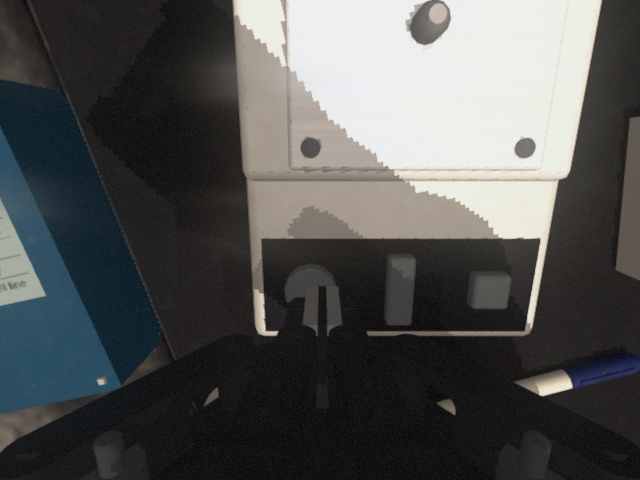

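View pics/d3c.png

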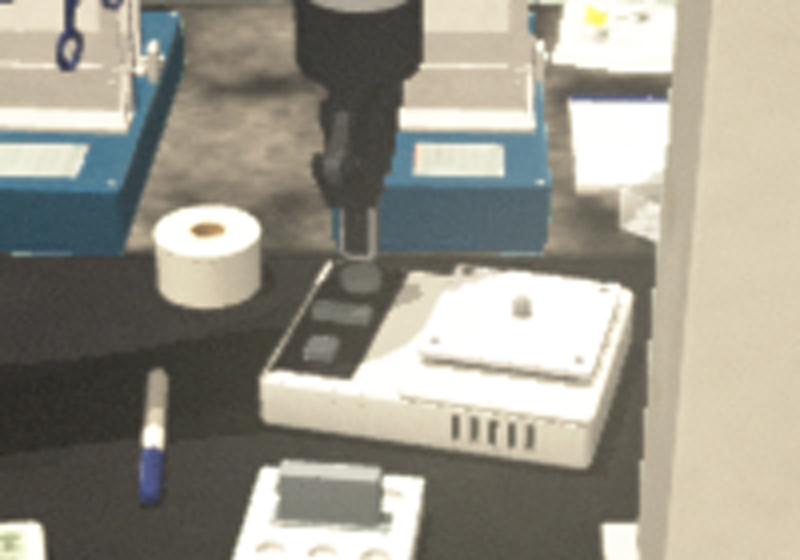

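```bash
python3 - <<'E'
from h import *
s=state(); c=cam('wrist',s)
for p,z in [((311,289),.049),((401,290),.049),((490,290),.049),((311,148),.06),((525,148),.06),((438,12),.074),((428,38),.06)]: print(p,toz(c,p,z).round(4))
im=cv2.imread('pics/w3.png'); cv2.imwrite('pics/w3c.png',cv2.resize(im[230:345,250:450],None,fx=4,fy=4,interpolation=cv2.INTER_CUBIC))
E
```

```text
(311, 289) [0.5038 0.1377 0.049 ]
(401, 290) [0.493  0.0959 0.049 ]
(490, 290) [0.4828 0.0545 0.049 ]
(311, 148) [0.567  0.1212 0.06  ]
(525, 148) [0.5466 0.0384 0.06  ]
(438, 12) [0.5988 0.0698 0.074 ]
(428, 38) [0.5947 0.0697 0.06  ]
```

View pics/w3c.png

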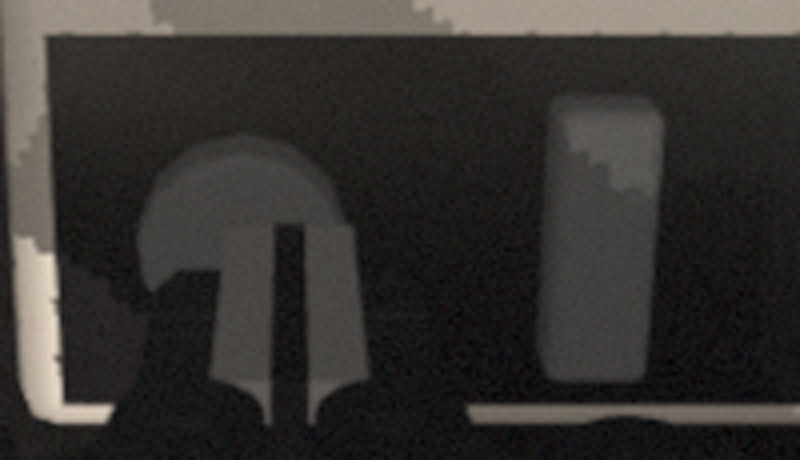

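Emit:
{"api": "send_rows", "payload": {
  "commands": [
    [1,-0.3,0,0.5,0],
    [1,0,0,0.5,0],
    [1,0,0,0.4,0],
    [1,0,0,0.2,0],
    [1,0,0,0.1,0],
    [1,0,0,0.1,0],
    [1,0,0,0.1,0]
  ]
}}

```text
time_s: 5.35
tool_pos: [0.5008, 0.1366, 0.0664]
ee_rot: [0.0, -0.617, 0.787, 0.0]
force: [-1.3, 0.6, 3.8]
width: 0.004
```

Emit:
{"api": "send_rows", "payload": {
  "commands": [
    [1,0,0,0.1,0],
    [1,0,0,0.1,0],
    [1,0,0,0,0],
    [1,0,0,0,0]
  ]
}}

```text
time_s: 5.68
tool_pos: [0.5009, 0.1366, 0.0658]
ee_rot: [0.0, -0.617, 0.787, -0.0]
force: [-5.2, -0.5, 18.6]
width: -0.001
```

Emit:
{"api": "send_rows", "payload": {
  "commands": [
    [1,0,0,-1.2,0],
    [1,0,0,-1.3,0],
    [1,0,0,0,0],
    [1,2.1,0,0,0],
    [1,2.1,0,0,0],
    [1,0,0,0,0],
    [1,0,0,0,0]
  ]
}}

```text
time_s: 6.27
tool_pos: [0.4902, 0.0942, 0.0887]
ee_rot: [-0.001, -0.616, 0.788, -0.0]
force: [0.0, 0.1, -0.2]
width: 0.002
```

```bash
python3 - <<'E'
from h import *
s,_=snap('wrist','w4.png')
goto([.4925,.096,.066],-103.8)
c=cam('wrist',s)
print(proj(c,(.4925,.096,.049)),proj(c,(.482,.0545,.049)))
E
```

```text
t 6.32 tcp [0.4906 0.0954 0.089 ] xang -103.91 F [0.4 0.3 1. ] w 0.003
turn about z -0.11
shift cm (after turn) [-0.1  -0.17  2.3 ]
[315.13901899 286.89280829] [403.47333556 287.21094718]
```

View pics/w4.png

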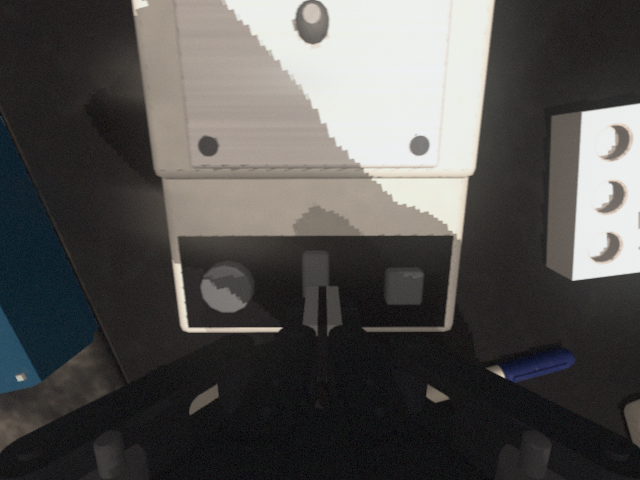

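Emit:
{"api": "send_rows", "payload": {
  "commands": [
    [1,-0.1,-0.1,1.0,0],
    [1,0,0,0.8,0],
    [1,0,0,0.4,0],
    [1,0,0,0.1,0],
    [1,0,0,0.1,0],
    [1,0,0,0.1,0],
    [1,0,0,0,0],
    [1,0,0,0,0]
  ]
}}

```text
time_s: 6.98
tool_pos: [0.4922, 0.0975, 0.0657]
ee_rot: [0.0, -0.617, 0.787, -0.0]
force: [-6.4, -0.1, 24.2]
width: -0.001
```

Emit:
{"api": "send_rows", "payload": {
  "commands": [
    [1,0,0,-1.2,0],
    [1,0,0,-1.3,0],
    [1,0,0,0,0],
    [1,2.2,0,0,0],
    [1,2.2,0,0,0],
    [1,0,0,0,0],
    [1,0,0,0,0],
    [1,0,0,1.0,0],
    [1,0,0,0.8,0],
    [1,0,0,0.4,0],
    [1,0,0,0.1,0],
    [1,0,0,0.1,0],
    [1,0,0,0.1,0],
    [1,0,0,0,0],
    [1,0,0,0,0]
  ]
}}

```text
time_s: 8.23
tool_pos: [0.4815, 0.0548, 0.0656]
ee_rot: [-0.0, -0.617, 0.787, -0.0]
force: [-7.3, 0.3, 26.4]
width: -0.001
```

Emit:
{"api": "send_rows", "payload": {
  "commands": [
    [0,0,0,-2,0],
    [0,0,0,-4,0],
    [0,0,0,-4,0],
    [0,2,0,-3,0],
    [0,4,0,0,0],
    [0,4,0,0,0],
    [0,3,0,0,-3.8],
    [0,0,0,0,-3.8],
    [0,0,0,0,0],
    [0,0,0,0,0],
    [0,0,0,0,0]
  ]
}}

```text
time_s: 9.15
tool_pos: [0.4506, -0.0711, 0.194]
ee_rot: [0.0, -0.668, 0.744, 0.0]
force: [-0.8, 0.0, -1.0]
width: 1.0
```

```bash
python3 - <<'E'
from h import *
goto([.489,-.0925,.15],-96.2)
s,_=snap('wrist','w5.png')
E
```

```text
t 9.15 tcp [ 0.4506 -0.0711  0.194 ] xang -96.22 F [-0.8  0.  -1. ] w 1.0
turn about z -0.02
shift cm (after turn) [ 1.71 -4.05  4.4 ]
```

View pics/w5.png

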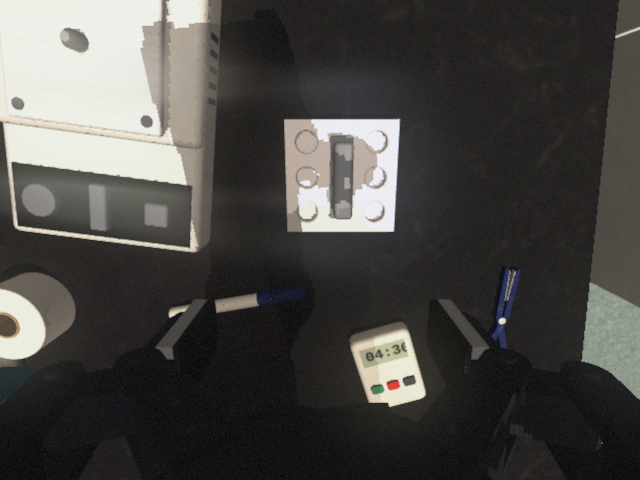

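```bash
python3 - <<'E'
from h import *
s=state(); s['tool_pos']=np.array([0.4506,-0.0711,0.194]); 
c=cam('wrist',s)
P=np.array([toz(c,p,.024)[:2] for p in [(285,119),(399,119),(396,232),(287,232)]]); print(P.round(4),P.mean(0)); 
for a,b in [(0,1),(1,2),(2,3),(3,0)]: v=P[b]-P[a]; print(np.degrees(np.arctan2(v[1],v[0])).round(2))
im=cv2.imread('pics/w5.png'); cv2.imwrite('pics/w5c.png',cv2.resize(im[110:240,275:410],None,fx=4.5,fy=4.5,interpolation=cv2.INTER_CUBIC))
goto([.489,-.0925,.15],-96.2)
E
```

```text
[[ 0.5397 -0.0528]
 [ 0.5303 -0.1405]
 [ 0.4405 -0.1337]
 [ 0.4503 -0.0423]] [ 0.49019251 -0.09230152]
-96.14
175.66
83.87
-6.7
t 9.2 tcp [ 0.4506 -0.0711  0.194 ] xang -96.19 F [-0.2 -0.1 -1. ] w 0.998
turn about z 0.01
shift cm (after turn) [ 1.71 -4.05  4.4 ]
```

View pics/w5c.png

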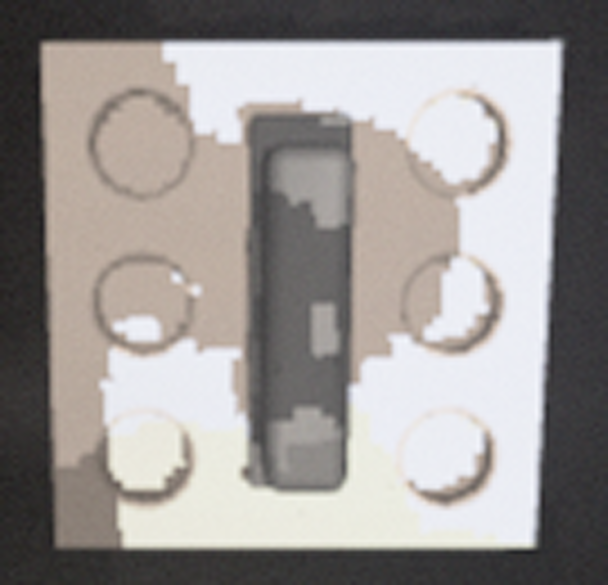

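Emit:
{"api": "send_rows", "payload": {
  "commands": [
    [0,0.85,-2.0,0,0],
    [0,0.85,-2.1,0,0],
    [0,0,0,3,0],
    [0,0,0,3,0],
    [0,0,0,3,0],
    [0,0,0,2,0],
    [0,0,0,0,0],
    [0,0,0,0,0],
    [0,0,0,0,0]
  ]
}}

```text
time_s: 9.95
tool_pos: [0.4902, -0.0932, 0.0853]
ee_rot: [0.001, -0.668, 0.744, -0.0]
force: [-0.5, 0.1, -0.1]
width: 1.0
```

```bash
python3 - <<'E'
from h import *
goto([.490,-.0923,.052],-96)
snap('wrist','w6.png')
snap('side','d6.png')
im=cv2.imread('pics/d6.png'); cv2.imwrite('pics/d6c.png',cv2.resize(im[200:340,190:390],None,fx=4,fy=4,interpolation=cv2.INTER_CUBIC))
E
```

```text
t 9.95 tcp [ 0.4902 -0.0932  0.0853] xang -96.22 F [-0.5  0.1 -0.1] w 1.0
turn about z -0.22
shift cm (after turn) [-0.09  0.03  3.33]
```

View pics/w6.png

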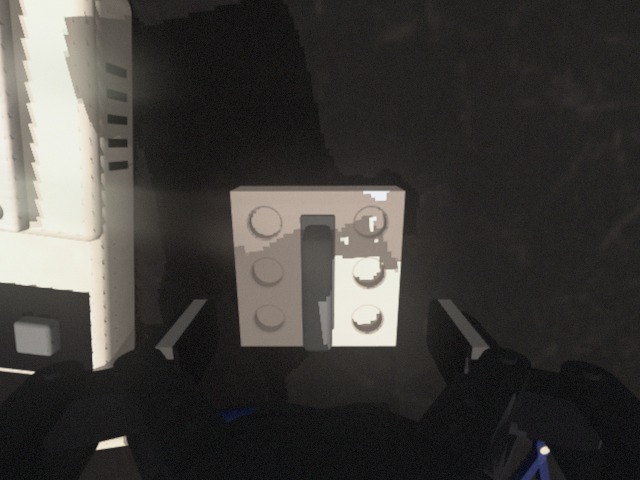

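View pics/d6c.png

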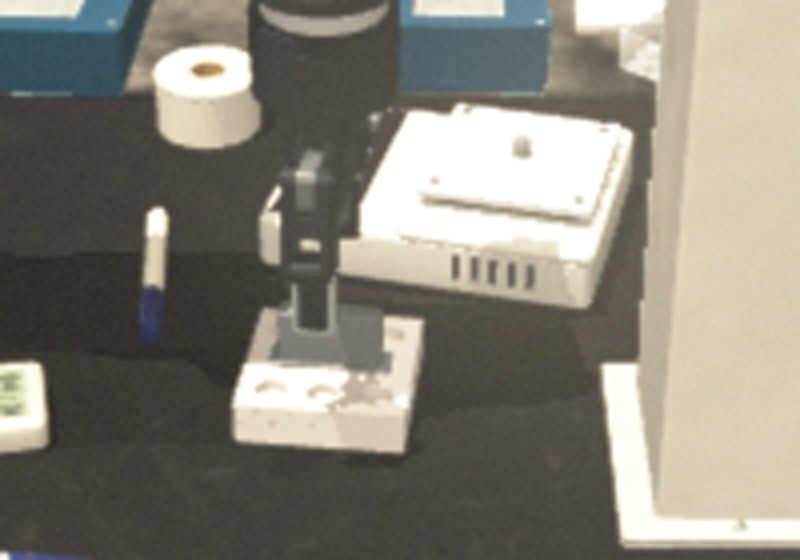

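```bash
python3 - <<'E'
from h import *
s=state(); s['tool_pos']=np.array([0.4902,-0.0932,0.0853]); c=cam('wrist',s)
P=np.array([toz(c,p,.024)[:2] for p in [(232,192),(404,192),(397,346),(240,346)]]); print(P.round(4),P.mean(0)); 
for a,b in [(0,1),(1,2),(2,3),(3,0)]: v=P[b]-P[a]; print(np.degrees(np.arctan2(v[1],v[0])).round(2),np.linalg.norm(v).round(4))
goto([.490,-.0923,.052],-96)
E
```

```text
[[ 0.5397 -0.0533]
 [ 0.5302 -0.1406]
 [ 0.4417 -0.1325]
 [ 0.4515 -0.0423]] [ 0.4908042  -0.09216752]
-96.19 0.0878
174.78 0.0888
83.8 0.0907
-7.13 0.0888
t 10.05 tcp [ 0.4905 -0.0937  0.0859] xang -96.25 F [-0.4  0.3  0.2] w 1.005
turn about z -0.25
shift cm (after turn) [-0.14  0.06  3.39]
```

Emit:
{"api": "send_rows", "payload": {
  "commands": [
    [0,-0.1,0,1.5,0],
    [0,0,0,1.2,0],
    [0,0,0,0.6,0],
    [0,0,0,0,0],
    [0,0,0,0,0],
    [0.4,0,0,0,0],
    [0.7,0,0,0,0],
    [1,0,0,0,0],
    [1,0,0,0,0],
    [1,0,0,0,0],
    [1,0,0,0,0],
    [1,0,0,0,0],
    [1,0,0,0,0],
    [1,0,0,0,0]
  ],
  "newtons": 60
}}

```text
time_s: 11.22
tool_pos: [0.4896, -0.0928, 0.0516]
ee_rot: [0.0, -0.667, 0.745, -0.0]
force: [-0.5, 1.2, 5.6]
width: 0.155
```

```bash
python3 - <<'E'
from h import *
goto([.490,-.0923,.052],-96)
E
```

```text
t 11.22 tcp [ 0.4896 -0.0928  0.0516] xang -96.25 F [-0.5  1.2  5.6] w 0.155
turn about z -0.25
shift cm (after turn) [-0.05 -0.03 -0.04]
```

Emit:
{"api": "send_rows", "payload": {
  "commands": [
    [1,0,0,-1,0],
    [1,0,0,-2,0],
    [1,0,0,-3,0],
    [1,0,0,-3,0],
    [1,0,0,-1,3.8],
    [1,0,0,0,3.8],
    [1,0,0,0,0],
    [1,0,0,0,0]
  ]
}}

```text
time_s: 11.88
tool_pos: [0.4886, -0.093, 0.1512]
ee_rot: [-0.0, -0.617, 0.787, 0.0]
force: [-0.8, 0.6, -2.7]
width: 0.148
```

```bash
python3 - <<'E'
from h import *
goto([.597,.069,.15],-103.8)
s,_=snap('wrist','w7.png')
E
```

```text
t 11.88 tcp [ 0.4886 -0.093   0.1512] xang -103.75 F [-0.8  0.6 -2.7] w 0.148
turn about z 0.05
shift cm (after turn) [-18.32  -6.66   0.12]
```

View pics/w7.png

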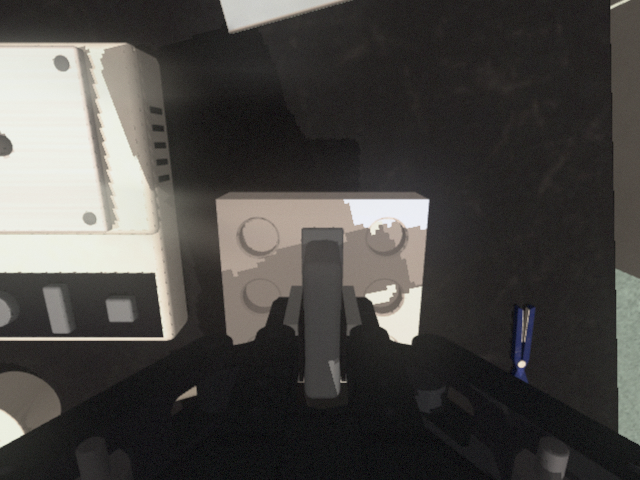

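```bash
python3 - <<'E'
from h import *
p=camera_params('wrist');H=np.array(p['hand_eye']);K=np.array([[p['fx'],0,p['cx']],[0,p['fy'],p['cy']],[0,0,1]])
for zt in (.0276,):
  for px in [(217,199.5),(428.5,199.5),(322.5,199.5)]:
    d=H[:3,:3]@np.linalg.inv(K)@np.array([*px,1.]); o=H[:3,3]; print((o+d*(zt-o[2])/d[2]).round(4))
im=cv2.imread('pics/w7.png'); cv2.imwrite('pics/w7c.png',cv2.resize(im[180:350,205:440],None,fx=3.4,fy=3.4,interpolation=cv2.INTER_CUBIC))
E
```

```text
[-0.0429 -0.0462  0.0276]
[ 0.0453 -0.0462  0.0276]
[ 0.0011 -0.0462  0.0276]
```

View pics/w7c.png

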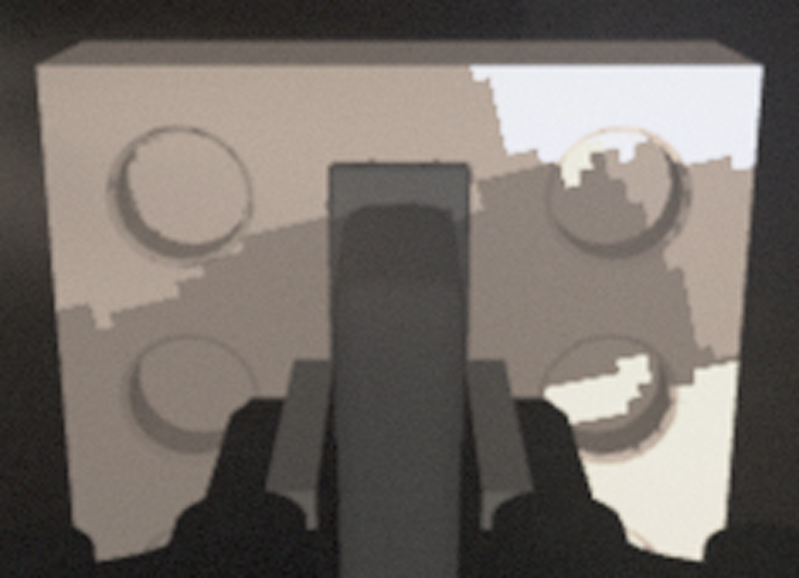

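Emit:
{"api": "send_rows", "payload": {
  "commands": [
    [1,-2.6,-0.95,0,0],
    [1,-2.6,-0.95,0,0],
    [1,-2.6,-0.95,0,0],
    [1,-2.6,-0.95,0,0],
    [1,-2.6,-0.95,0,0],
    [1,-2.6,-0.95,0,0],
    [1,-2.6,-0.95,0,0],
    [1,0,0,0,0],
    [1,0,0,0,0],
    [1,0,0,0,0]
  ]
}}

```text
time_s: 12.77
tool_pos: [0.5965, 0.0671, 0.1502]
ee_rot: [-0.001, -0.617, 0.787, 0.0]
force: [-0.3, -0.2, -2.3]
width: 0.155
```

```bash
python3 - <<'E'
from h import *
goto([.597,.0695,.15],-103.8)
s,_=snap('wrist','w8.png')
snap('side','d8.png');snap('scene','s8.png')
a=cv2.imread('pics/d8.png')[180:300,250:400];b=cv2.imread('pics/s8.png')[170:290,230:380]
cv2.imwrite('pics/c8.png',cv2.resize(np.hstack([a,b]),None,fx=2.6,fy=2.6,interpolation=cv2.INTER_CUBIC))
goto([.597,.0695,.15],-103.8)
E
```

```text
t 12.77 tcp [0.5965 0.0671 0.1502] xang -103.8 F [-0.3 -0.2 -2.3] w 0.155
turn about z -0.0
shift cm (after turn) [-0.24  0.    0.02]
t 12.92 tcp [0.5967 0.0662 0.1508] xang -103.94 F [ 0.6 -0.3 -2.6] w 0.15
turn about z -0.14
shift cm (after turn) [-0.32  0.05  0.08]
```

View pics/w8.png

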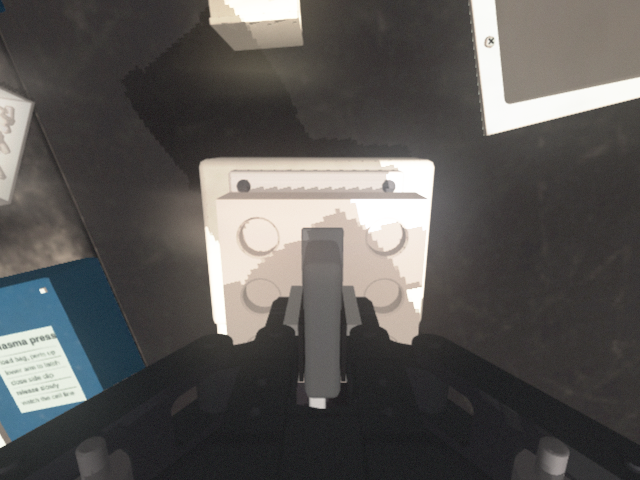

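View pics/c8.png

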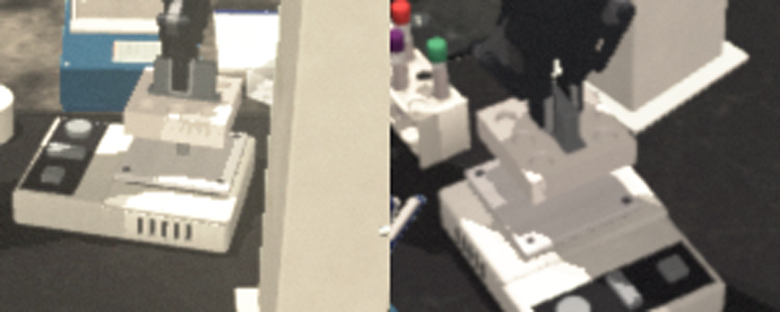

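```bash
python3 - <<'E'
from h import *
p=camera_params('wrist');H=np.array(p['hand_eye']);K=np.array([[p['fx'],0,p['cx']],[0,p['fy'],p['cy']],[0,0,1]])
for zt,px in [(.0902,(243.5,186)),(.0902,(388.5,186)),(.0902,(229,170.5)),(.0902,(401,170.5)),(.0276,(217,197)),(.0276,(427,197))]:
    d=H[:3,:3]@np.linalg.inv(K)@np.array([*px,1.]); o=H[:3,3]; print((o+d*(zt-o[2])/d[2]).round(4))
goto([.597,.0695,.15],-103.8)
E
```

```text
[-0.0453 -0.0445  0.0902]
[ 0.0401 -0.0446  0.0902]
[-0.0532 -0.0535  0.0902]
[ 0.0469 -0.0536  0.0902]
[-0.0428 -0.0472  0.0276]
[ 0.0446 -0.0473  0.0276]
t 12.92 tcp [0.5967 0.0662 0.1508] xang -103.94 F [ 0.6 -0.3 -2.6] w 0.15
turn about z -0.14
shift cm (after turn) [-0.32  0.05  0.08]
```

Emit:
{"api": "send_rows", "payload": {
  "commands": [
    [1,-0.4,0.05,0,0],
    [1,0,0,0.8,0],
    [1,0,0,0.8,0],
    [1,0,0,0.5,0],
    [1,0,0,0,0],
    [1,0,0,0,0],
    [1,0,0,0,0]
  ]
}}

```text
time_s: 13.5
tool_pos: [0.598, 0.0718, 0.1302]
ee_rot: [-0.0, -0.617, 0.787, 0.0]
force: [-0.3, -0.4, -1.2]
width: 0.151
```

```bash
python3 - <<'E'
from h import *
goto([.597,.0695,.15],-103.8)
s,_=snap('wrist','w9.png')
E
```

```text
t 13.5 tcp [0.598  0.0718 0.1302] xang -103.86 F [-0.3 -0.4 -1.2] w 0.151
turn about z -0.06
shift cm (after turn) [ 0.25  0.04 -1.98]
```

View pics/w9.png

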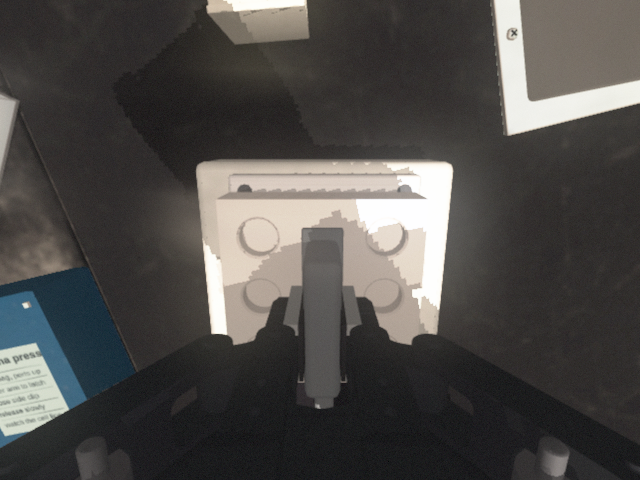

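```bash
python3 - <<'E'
from h import *
p=camera_params('wrist');H=np.array(p['hand_eye']);K=np.array([[p['fx'],0,p['cx']],[0,p['fy'],p['cy']],[0,0,1]])
for zt,px in [(.0702,(244.5,189)),(.0702,(405,188.5)),(.0702,(229.5,174.5)),(.0702,(419.5,174.5)),(.0276,(217,197)),(.0276,(427,197))]:
    d=H[:3,:3]@np.linalg.inv(K)@np.array([*px,1.]); o=H[:3,3]; print((o+d*(zt-o[2])/d[2]).round(4))
E
```

```text
[-0.0405 -0.0452  0.0702]
[ 0.0452 -0.0456  0.0702]
[-0.0479 -0.0529  0.0702]
[ 0.0524 -0.0529  0.0702]
[-0.0428 -0.0472  0.0276]
[ 0.0446 -0.0473  0.0276]
```

Emit:
{"api": "send_rows", "payload": {
  "commands": [
    [1,0.12,0,0.3,0],
    [1,0,0,0.3,0],
    [1,0,0,0.3,0],
    [1,0,0,0.2,0],
    [1,0,0,0,0],
    [1,0,0,0,0]
  ]
}}

```text
time_s: 14.05
tool_pos: [0.5975, 0.0707, 0.1191]
ee_rot: [-0.0, -0.617, 0.787, 0.0]
force: [-0.3, 0.2, -2.2]
width: 0.153
```

Emit:
{"api": "send_rows", "payload": {
  "commands": [
    [1,0,0,0.2,0],
    [1,0,0,0.2,0],
    [1,0,0,0.2,0],
    [1,0,0,0.1,0],
    [1,0,0,0,0],
    [1,0,0,0,0]
  ]
}}

```text
time_s: 14.55
tool_pos: [0.5976, 0.0706, 0.1122]
ee_rot: [-0.0, -0.617, 0.787, 0.0]
force: [0.3, 0.4, -2.7]
width: 0.152
```

Underside is at about 60.6 mm with almost no force, so the socket is over the pin. Now I press.

Emit:
{"api": "send_rows", "payload": {
  "commands": [
    [1,0,0,0.2,0],
    [1,0,0,0.2,0],
    [1,0,0,0.2,0],
    [1,0,0,0.1,0],
    [1,0,0,0,0],
    [1,0,0,0,0]
  ]
}}

```text
time_s: 15.05
tool_pos: [0.5979, 0.0707, 0.1063]
ee_rot: [0.0, -0.617, 0.787, -0.0]
force: [-3.4, -1.1, 8.3]
width: 0.152
```

```bash
python3 - <<'E'
from h import *
goto([.597,.0695,.1056],-103.8)
snap('side','d10.png');s,_=snap('wrist','w10.png')
goto([.597,.0695,.1056],-103.8)
a=cv2.imread('pics/d10.png')[180:300,250:400]
cv2.imwrite('pics/c10.png',cv2.resize(a,None,fx=5,fy=5,interpolation=cv2.INTER_CUBIC))
E
```

```text
t 15.05 tcp [0.5979 0.0707 0.1063] xang -103.87 F [-3.4 -1.1  8.3] w 0.152
turn about z -0.07
shift cm (after turn) [0.14 0.06 0.07]
t 15.15 tcp [0.5979 0.0708 0.1064] xang -103.86 F [-3.7 -1.   7.2] w 0.153
turn about z -0.06
shift cm (after turn) [0.14 0.06 0.08]
```

View pics/c10.png

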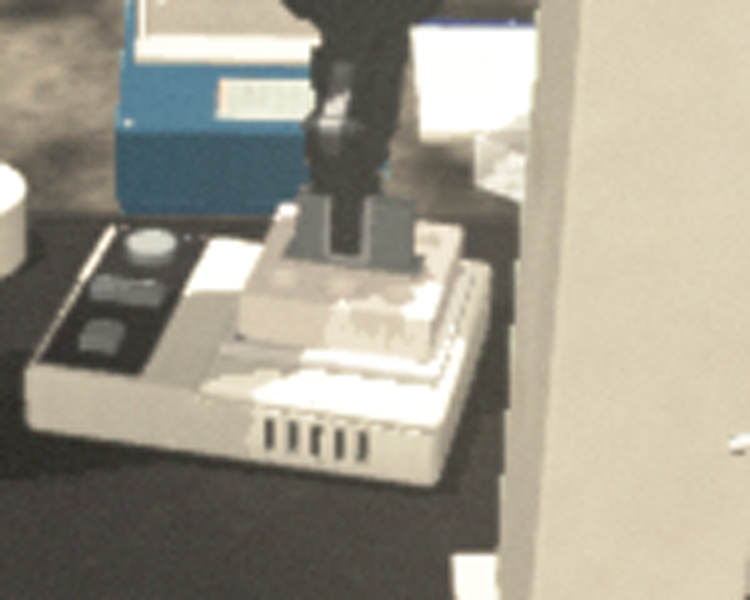

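View pics/w10.png

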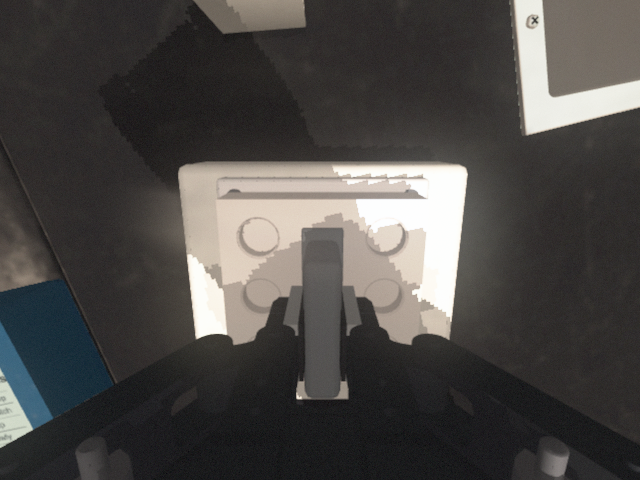

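Emit:
{"api": "send_rows", "payload": {
  "commands": [
    [1,0,0,0.1,0],
    [1,0,0,0.1,0],
    [1,0,0,0,0],
    [1,0,0,0,0],
    [1,0,0,0,0],
    [1,0,0,0,0]
  ]
}}

```text
time_s: 15.65
tool_pos: [0.5979, 0.0707, 0.1056]
ee_rot: [0.0, -0.617, 0.787, -0.0]
force: [-7.8, -0.9, 18.8]
width: 0.158
```

Emit:
{"api": "send_rows", "payload": {
  "commands": [
    [1,0,0.05,0.05,0],
    [1,0,0,0,0],
    [1,0,0,0,0],
    [1,0,0,0,0],
    [1,0,0,0,0],
    [1,0,0,0,0],
    [1,0,0,0,0],
    [1,0,0,0,0],
    [1,0,0,0,0],
    [1,0,0,0,0],
    [1,0,0,0,0],
    [1,0,0,0,0]
  ]
}}

```text
time_s: 16.65
tool_pos: [0.5979, 0.0707, 0.1056]
ee_rot: [0.001, -0.616, 0.787, -0.001]
force: [-8.2, -1.5, 20.5]
width: 0.154
```

```bash
python3 - <<'E'
from h import *
goto([.597,.0695,.1056],-103.8)
snap('side','d11.png');s,_=snap('wrist','w11.png'); snap('scene','s11.png')
goto([.597,.0695,.1056],-103.8)
a=cv2.imread('pics/d11.png')[190:290,260:385];b=cv2.imread('pics/w11.png')[140:350,160:480]
cv2.imwrite('pics/c11.png',np.hstack([cv2.resize(a,(375,300)),cv2.resize(b,(420,300))]))
E
```

```text
t 16.65 tcp [0.5979 0.0707 0.1056] xang -103.88 F [-8.2 -1.5 20.5] w 0.154
turn about z -0.08
shift cm (after turn) [ 0.14  0.06 -0.  ]
t 16.8 tcp [0.5979 0.0707 0.1056] xang -103.88 F [-7.3 -2.6 20.2] w 0.151
turn about z -0.08
shift cm (after turn) [ 0.14  0.06 -0.  ]
```

View pics/c11.png

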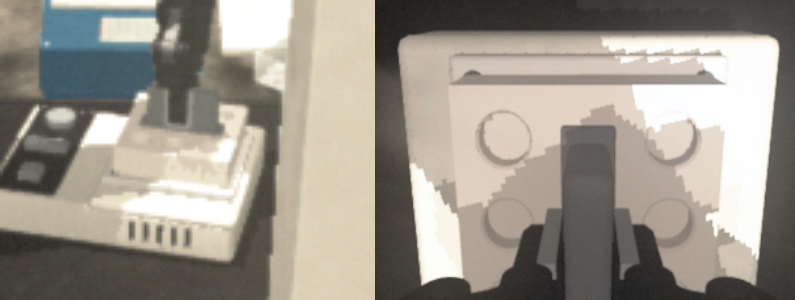

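View pics/s11.png

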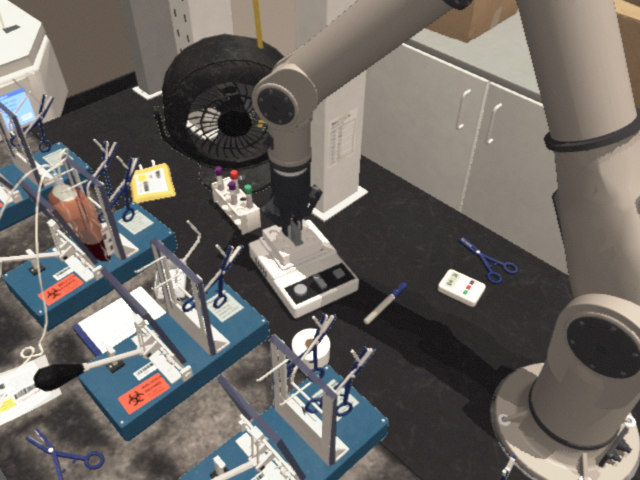

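```bash
python3 -c "
from station import sign_off
print(sign_off())"
```

```text
the job is handed in; nothing more can be done
None
```

I pressed the three keys in order, put the tube head on the drive pin and handed the job in still holding it down. The clock was at about 17 s of the 58 s; no verdict was reported.

- **Keys:** I pressed round, then bar, then square, using the closed fingertips and lifting clear between presses. The push reached about 19, 24 and 26 N, and the fingertips went down to about 44 mm above the bench, which is the keys' end stop. I had no direct reading of key travel.
- **Head on the pin:** I gripped the handle with 60 N, carried the head over the deck and lowered it. It dropped over the pin with no resistance, so no searching was needed.
- **Final press:** The tool height puts the underside at 54 mm, the deck's bottom position. There the push rose sharply and held at about 20 N. The fingers were still on the handle, at about 13 mm opening.
- **Final checks:** In the last pictures the head lies flat and square with the deck's edges, and the gripper is within about 0.1° of the deck's measured angle. The label roll and marker look unmoved. I did not measure them, and I did not check the wash bottle or clip box at the end.
- **Disagreements:** My different pictures put the pin 1–2 mm apart, within the socket's play. A sideways force of about 8 N shows while pressing, and the key presses showed a similar one.

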